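# Load a carton into the sloping nest of the date coder and switch the coder on

### The arm

A 6-joint arm with a two-finger parallel gripper is mounted at the origin on the work surface; the furniture and walls round the work are solid. World frame = base frame: x ahead of the robot, y to its left, z up, the work surface at z = 0. Lengths are in m, angles in rad, forces in N, time in s.
With the tool pointing down it reaches from about 0.325 to 0.925 m from the base axis. Payload 3.1 kg.
Tool frame: the origin (TCP) lies at the very end of the fingers, on their centre line; the grasp point (between the pads) lies 19 mm behind it; z points along the fingers, y is the direction in which the jaws open and shut (so a half turn about z gives the same grasp; the last joint's range is limited). The gripper opens to 85 mm and grips with 20 to 120 N. Pads are 22 mm wide; open, the fingers measure 114 mm over their backs; the gripper's body (76 mm by 85 mm) begins 54 mm behind the grasp point. The pads swing forward as they close: fully open they stand 13 mm farther back than shut.
Start: joints at [1.224, 0.217, 1.613, -0, 1.311, -0.112], TCP at [0.145, 0.608, 0.231] pointing down, gripper open.
Joint ranges: [-2.75, 2.75], [-0.78, 2.1], [0.31, 2.55], [-1.13, 4.27], [0.13, 2.63], [-2.58, 2.58]. Speed limits (rad/s): [2.79, 2.79, 3.14, 3.14, 3.14, 3.14].

### API

Orientations are given as a unit quaternion [x, y, z, w].
In Python, from plant import * gives the robot as it stands.
- The arm moves only by the shell command python3 -m handwheel 'ROWS'. ROWS is JSON, a list of rows, each a list of 7 numbers: the turn, a rotation vector about the tool's x, y, z in degrees, then the shift along the tool's x, y, z in cm, then the opening, from -1 (shut) to 1 (fully open), so that 0 is half open. In form: [[wx, wy, wz, dx, dy, dz, gripper], ...]. A call has 1 to 8 rows; each row is the pose to reach, as a shift and turn from the pose commanded when the call began, along the tool's axes at that moment; what a row does not reach only later rows make up. A row lasts 1/8 s, in which the tool goes at most 62.5 mm and 10.7 degrees, less where a joint would pass 70% of its speed; a pose out of reach is approached as far as the arm can. A call with a gripper value outside its range is refused whole. The fingers move at their own pace and stop on an object; the grip force is fixed at half the most. Time passes only in rows, so rows that repeat a pose let the fingers close. It gives the time, the measured TCP pose, the force and the opening at its end, in the units of the state.
- get_state(): the state, without advancing time (a new reading comes with each control period).
- camera(name): name is "scene" or "top" or "wrist"; returns a dict with "color" (420x560x3 uint8, blue, green, red), "fx", "fy", "cx", "cy" (pixels), "k1" (the pictures are not rectified: a ray, as slopes to the right and down, at radius r is drawn at 1 + k1 r^2 times it, then the intrinsics apply), "R" (3x3) and "t" (3): a world point X has camera coordinates R X + t. Camera axes: x right, y down, z forward; pixel columns grow to the right and rows downward; lengths in m; the calibration is good to about 2 mm. A picture is of the moment at which its call begins. There is no depth.
- close_job(): hands the job in, once; it reports no verdict.
Trained networks look in the newest picture that a camera, given by its name, has taken for a name from the list of things; names that differ only in an ending like _2 or _b are one class to them, and where a whole thing is asked for, a point or a joint stands for the part that bears it (a point fixed in the world has none). Each returns a list of dicts, best first, with "confidence" (0 to 1); they miss things now and then, are a little off and sometimes report something else, mostly with a low value. They report only what shows in the picture. A call takes as long as a camera call.
- search_frame(camera, label): "centre" ([column, row] as shares, 0 to 1, of the picture: columns of its width, rows of its height, amid what is visible of it).
- cut_out(camera, label): "mask" (420x560 bool, what is visible of it) and "centre" ([column, row] as shares, 0 to 1, of the picture: columns of its width, rows of its height, amid what is visible of it).
- tip_of(camera, label): "centre" ([column, row] as shares, 0 to 1, of the picture: columns of its width, rows of its height: a listed point, or the origin of a listed thing).
The state is a dict: "clock": time; "joint_positions": joint angles; "dq": joint speeds; "joint_efforts": joint torques, N m; "tool_pos": TCP position; "tool_rot": TCP orientation; "force": force on the tool from outside, world axes, zero at the start; "wrist_torque": the same for the moment, N m; "grip_width": opening from 0.0 (shut) to 1.0 (fully open).
Only numpy, scipy, OpenCV 4.12 (cv2) and the standard library are available. Lean on these libraries where they do the work, as an engineer would, in place of code of your own. Each camera call takes 0.05 s, during which the arm holds its last target. There are 200 camera calls.

### The job

Get the carton ready for date coding: lay it flat on the coder's sloping steel plate, lengthwise along the long fence and short of the end stop, and let go only once it lies on the plate, so that it slides down into the corner of the two fences with its end under the print head. Once it has come to rest fully home against both fences, flip the toggle switch on the control box over to its other side, where it clicks and stays, so the coder starts. Do not knock the print head, and leave the other things on the table where they are.

Things in the scene. Friction and masses are not known exactly. Their poses are not given: they have to be found in the camera images.
- carton: Closed brown folding carton with a plain white paper band round its middle, a rigid box 140 mm long, 60 mm wide and 40 mm high, 0.15 to 0.31 kg, lying loose on the table to the right of the coder. Origin: centre of its underside. x along its length, y across its width, z up. Both ends are alike, so either may go to the end stop.
- coder: Date coder, fixed on the table: a base sheet 185 x 375 mm with, seen from the robot, a grey control box (155 deep, 86 wide, top 75 mm above the table) at its left end and the sloping steel plate on four legs at its right. Origin on the table under it; x to its back (away from the robot at zero yaw), y to its left, z up. Box centre at (-20, 160) mm.
- nest: Slippery coated steel plate of the coder, sloping down to the corner where its two fences meet. Origin: that corner, on the plate, inside the fences. x runs up the slope along the long front fence (to the robot's right), y up the slope along the end stop (away from the robot), z is the plate's normal, 26 degrees off vertical. Plate to x 220, y 130 mm; fences 22 mm high, the end stop 45 mm wide.
- print_head: Fixed print head on a column behind the end stop, overhanging the corner. Origin and axes as the nest. It covers x -37 to 45 mm and y 9 to 59 mm; underside 50 mm and top 94 mm above the plate, so a 40 mm carton slides in under it but a gripper cannot carry it in: let go with the whole carton beyond the head (carton centre at x 120 mm or more).
- seat (a point): Point on the plate, 70 mm along x and 30 mm along y from the corner: where the origin of a carton seated home lies, its length along the nest's x. A carton laid flat on the plate and let go slides down at once (friction under 0.1).
- toggle_pivot (a point): Pivot of the toggle switch, 10 mm above the top of the control box, 85 mm above the table. The lever swings about the coder's y axis.
- toggle_tip (a point): Free end of the toggle's bare steel bat lever, 62 mm from the pivot; the lever is 8 mm thick at the root and 17 mm at the end.
- toggle (a joint): Angle of the toggle lever, rad: 0 = off, leaning 20 degrees to the coder's front (to the robot); 0.70 = on, leaning 20 degrees to its back. An over-centre spring holds it at either end and snaps it over past the middle (0.35); pushing it near its free end takes about 3 N.
- tape_cutter: Bystander: small desk tape dispenser with a blue roll, 86 mm long, 53 mm high, in front of the coder. Origin under its centre.
- marker: Bystander: white marker pen, 135 mm, lying near the robot. Origin under its centre.
- fish_scaler: Bystander: fish scaler with a wooden handle, 176 mm, lying behind the coder. Origin under its centre.
- spray_bottle: Bystander: spray bottle with a trigger, 226 mm high, at the back on the right. Origin under its centre.
- scrub_brush: Bystander: wooden scrubbing brush, 154 mm, at the back. Origin under its centre.
- tape_roll: Bystander: roll of brown tape, 91 mm across, on the right, beyond the fixed blue hand sealer, whose raised arm stands up to about 220 mm high: pass above it. Origin under its centre.
- bone_tweezers: Bystander: steel tweezers, 116 mm, at the back. Origin under its centre.

How it is judged:
On the way, in this order (a step that is already met when the one before it is completed fails the run):
1. the carton is set down flat on the sloping plate, still held, at least 20 mm short of the end stop (x of carton in the frame of nest between 0.09 and 0.2 m and y of carton in the frame of nest between 0.02 and 0.12 m and z of carton in the frame of nest between -0.004 and 0.01 m and angle between the z axis of carton and the z axis of nest, either way round below 0.2 rad and angle between the x axis of carton and the x axis of nest, either way round below 0.35 rad and contact force between the fingers and carton above 0.3 N), for 0.05 s.
2. let go, the carton has slid home against both fences and lies still (x of carton in the frame of nest between 0.065 and 0.075 m and y of carton in the frame of nest between 0.025 and 0.035 m and z of carton in the frame of nest between -0.004 and 0.004 m and angle between the x axis of carton and the x axis of nest, either way round below 0.06 rad and angle between the z axis of carton and the z axis of nest, either way round below 0.06 rad and linear speed of carton below 0.02 m/s and contact force between the fingers and carton below 0.1 N), for 0.2 s.
3. the toggle is flipped on with the carton still home (x of carton in the frame of nest between 0.065 and 0.075 m and y of carton in the frame of nest between 0.025 and 0.035 m and z of carton in the frame of nest between -0.004 and 0.004 m and angle between the x axis of carton and the x axis of nest, either way round below 0.06 rad and angle between the z axis of carton and the z axis of nest, either way round below 0.06 rad and value of joint toggle above 0.6 rad), for 0.2 s.
At the end, for the whole second after the job is handed in: The carton lies flat on the plate, at rest and released, home in the corner: its origin within 5 mm of x 70, y 30 mm and within 4 mm of z 0 in the nest's frame, its length within 0.06 rad of the long fence; the toggle stands on (over 0.6 rad) (all of step 3 and linear speed of carton below 0.02 m/s and contact force between the fingers and carton below 0.1 N); the robot touches nothing.
It fails at once if the print head is knocked (over 8 N from the arm, the gripper or the carton) (contact force between any of the arm, the fingers, carton and print_head above 8 N).
It fails at once if one of the other loose things is moved by more than 30 mm (distance of any of tape_cutter, marker, fish_scaler, spray_bottle, scrub_brush, tape_roll, bone_tweezers from where it was at the start of the episode above 0.03 m).
It also fails if it takes over 54 s, if anything falls off the work surface, if the arm or the gripper's body presses on something with over 40 N, if the wrist force passes 120 N, or if a joint passes its speed limit or range.

## Working session

There is one attempt and no reset: what is moved stays moved. The work goes in short steps, Python scripts to look and compute and a shell command to move; the robot and the scene stay as the last step left them, time stands still between calls to the robot, and variables do not carry over. Pictures are saved under pics/ and viewed, about 8 in all and at most 12, crops included, and the job is handed in when it is done.

```bash
ls; mkdir -p pics
cat > h.py <<'E'
import numpy as np,cv2
from plant import *
def und(c,px):
    K=np.array([[c['fx'],0,c['cx']],[0,c['fy'],c['cy']],[0,0,1.]])
    p=cv2.undistortPoints(np.array(px,float).reshape(-1,1,2),K,np.array([c['k1'],0,0,0.]))  # approx check: model 1+k1 r^2
    return p.reshape(-1,2)
def ray(c,px):
    R=np.array(c['R']);t=np.array(c['t']);u=und(c,px)
    d=np.c_[u,np.ones(len(u))]@R; return -R.T@t,d
def at_z(c,px,z):
    o,d=ray(c,px); return o+d*((z-o[2])/d[:,2])[:,None]
def proj(c,X):
    R=np.array(c['R']);t=np.array(c['t']);p=np.atleast_2d(X)@R.T+t;u=p[:,:2]/p[:,2:]
    u=u*(1+c['k1']*(u**2).sum(1))[:,None]
    return u*[c['fx'],c['fy']]+[c['cx'],c['cy']]
E
python3 - <<'E'
from h import *
print(get_state())
for n in('top','scene'):
    c=camera(n);cv2.imwrite(f'pics/{n}0.png',c['color']);np.save(f'{n}.npy',c,allow_pickle=True)
    print(n,-np.array(c['R']).T@c['t'],c['fx'],c['k1'])
    for l in['carton','coder','nest','print_head','seat','toggle_pivot','toggle_tip']:
        r=tip_of(n,l)[:2];print(l,[(np.round(np.array(x['centre'])*[560,420],1),round(x['confidence'],2)) for x in r])
E
```

```text
pics
{'clock': 0.0, 'joint_positions': array([ 1.22378639e+00,  2.17788236e-01,  1.61493388e+00,  1.63718354e-05,
        1.31128377e+00, -1.12175398e-01]), 'dq': array([ 7.69689704e-04, -1.52840010e-03, -8.09390880e-05,  5.97737550e-04,
       -1.25482753e-03,  2.34593156e-04]), 'joint_efforts': array([-1.15422768e-03, -3.96840370e+01, -3.03853226e+01, -1.83092238e-04,
        9.76798881e-03,  8.26313737e-06]), 'tool_pos': array([0.14510679, 0.60708596, 0.22994726]), 'tool_rot': array([ 1.17149663e-01,  9.93113539e-01, -1.17315636e-03, -2.82305172e-04]), 'force': array([-0.13783292, -0.65733837,  0.6072512 ]), 'wrist_torque': array([-0.00570771, -0.01914511, -0.01248908]), 'grip_width': 0.9997842535968706}
top [ 0.37624381 -0.11293279  1.32696592] 441.3947718198294 -0.08808352717248306
carton [(array([302.7, 277.6]), 0.84)]
coder [(array([203.8, 233.7]), 0.61)]
nest [(array([183.2, 256.4]), 0.79)]
print_head [(array([183.3, 253. ]), 0.77)]
seat [(array([201.8, 248.5]), 0.86)]
toggle_pivot [(array([139.4, 242.2]), 0.94)]
toggle_tip []
scene [-0.60128477 -0.85111797  1.21248003] 489.6135836466122 0.0108291492561895
carton [(array([278.3, 271.8]), 0.7)]
coder [(array([235.6, 221.2]), 0.69)]
nest [(array([208.3, 212. ]), 0.91)]
print_head [(array([208.5, 215.7]), 0.77), (array([206.5, 212.2]), 0.69)]
seat [(array([227.4, 208.8]), 0.75), (array([286.8, 198.7]), 0.29)]
toggle_pivot [(array([191.2, 193.7]), 0.89)]
toggle_tip [(array([183.3, 187. ]), 0.57)]
```

Run:
```python
import cv2
for n,(x0,x1,y0,y1) in dict(top=(90,360,150,350),scene=(130,400,130,330)).items():
    a=cv2.imread(f'pics/{n}0.png')[y0:y1,x0:x1];cv2.imwrite(f'pics/{n}0c.png',cv2.resize(a,(800,592),interpolation=cv2.INTER_CUBIC))
```

```text
(no output)
```

View pics/top0c.png

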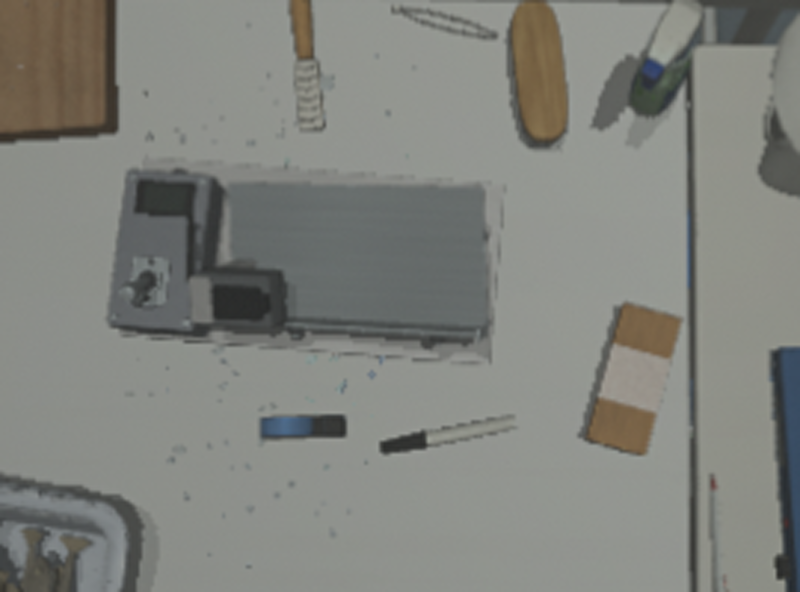

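View pics/scene0c.png

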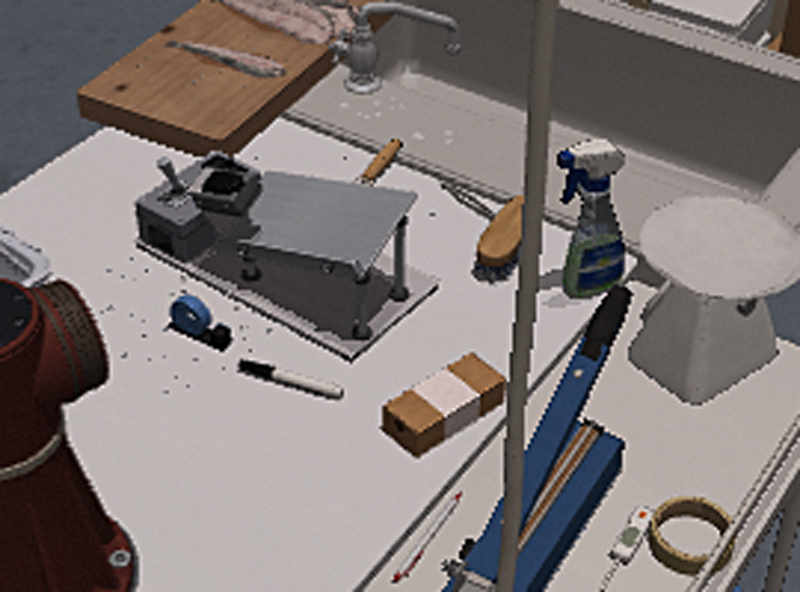

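View pics/scene0.png

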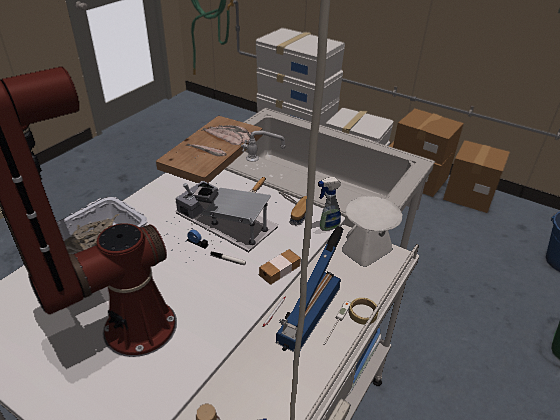

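Top crop: control box at (160,250), plate (228..490,183..330), head at (240,300), carton at (635,380), with its long axis mostly along world x. The scene view agrees. The toggle leans towards the robot.

Run:
```python
from h import *
c=np.load('top.npy',allow_pickle=True).item();s=np.load('scene.npy',allow_pickle=True).item()
T=lambda p:np.array(p)/[800/270,592/200]+[90,150]
S=lambda p:np.array(p)/[800/270,592/200]+[130,130]
np.set_printoptions(precision=4,suppress=True)
print('carton top corners',at_z(c,T([(623,303),(681,319),(642,454),(586,437)]),.04))
print('base',at_z(c,T([(503,183),(492,362),(108,332),(140,160)]),.0))
print('boxtop',at_z(c,T([(128,172),(215,178),(191,330),(110,325)]),.075))
def tri(a,b):
    A=[];
    o1,d1=ray(c,a);o2,d2=ray(s,b);d1=d1[0];d2=d2[0]
    M=np.c_[d1,-d2];k=np.linalg.lstsq(M,o2-o1,rcond=None)[0];p,q=o1+k[0]*d1,o2+k[1]*d2
    return (p+q)/2,np.linalg.norm(p-q)
print('nest',tri((183.2,256.4),(208.3,212)));print('seat',tri((201.8,248.5),(227.4,208.8)));print('piv',tri((139.4,242.2),(191.2,193.7)))
print('plate BR',tri(T((488,184)),S((416,194))))
print('plate FR',tri(T((490,330)),S((358,268))))
for n in('scene','top'):
  camera(n)
  for l in['tape_cutter','marker','carton']:
    for m in cut_out(n,l)[:1]:print(n,l,m['confidence'],np.array(m['centre'])*[560,420])
w=camera('wrist');st=get_state();cv2.imwrite('pics/w0.png',w['color'])
R=np.array(w['R']);print('wrist cam pos',-R.T@w['t'],'fwd',R[2],'right',R[0],w['fx'])
```

```text
carton top corners [[ 0.5153 -0.2148  0.04  ]
 [ 0.5    -0.2722  0.04  ]
 [ 0.3682 -0.2332  0.04  ]
 [ 0.3841 -0.1787  0.04  ]]
base [[ 0.6429 -0.0939  0.    ]
 [ 0.4583 -0.0855  0.    ]
 [ 0.4828  0.3064  0.    ]
 [ 0.6626  0.2851  0.    ]]
boxtop [[0.6342 0.2737 0.075 ]
 [0.6292 0.1871 0.075 ]
 [0.4801 0.2022 0.075 ]
 [0.4836 0.2812 0.075 ]]
nest (array([0.4947, 0.1252, 0.0654]), np.float64(0.006715943146818291))
seat (array([0.5197, 0.0626, 0.0924]), np.float64(0.00865809436142419))
piv (array([0.535 , 0.2479, 0.076 ]), np.float64(0.001688581135295908))
plate BR (array([ 0.6073, -0.0796,  0.1603]), np.float64(0.007538844860520806))
plate FR (array([ 0.4772, -0.0834,  0.1322]), np.float64(0.0064872958067842355))
scene tape_cutter 0.58 [196.784 238.686]
scene marker 0.45 [228.2   257.418]
scene carton 0.61 [279.608 268.59 ]
top tape_cutter 0.61 [189.28  293.202]
top marker 0.49 [245.112 298.62 ]
top carton 0.64 [303.52  276.612]
wrist cam pos [0.0634 0.6279 0.3746] fwd [ 0.3176 -0.0746 -0.9453] right [0.2334 0.9724 0.0017] 356.0734072196284
```

```bash
python3 -m handwheel '[[0,0,80,-31,-29,-10,1],[0,0,80,-31,-29,-10,1],[0,0,80,-31,-29,-10,1],[0,0,80,-31,-29,-10,1],[0,0,80,-31,-29,-10,1],[0,0,80,-31,-29,-10,1],[0,0,80,-31,-29,-10,1],[0,0,80,-31,-29,-10,1]]'
cat >> h.py <<'E'
from scipy.spatial.transform import Rotation as Ro
def delta(p,R):
    s=get_state();T=Ro.from_quat(s['tool_rot']);d=T.inv().apply(np.array(p)-s['tool_pos'])*100
    return np.round((T.inv()*R).as_rotvec(degrees=True),1),np.round(d,2)
def down(xyaw):  # tool down, tool x at yaw
    a=np.radians(xyaw);x=np.array([np.cos(a),np.sin(a),0]);z=np.array([0,0,-1.]);return Ro.from_matrix(np.c_[x,np.cross(z,x),z])
E
python3 - <<'E'
from h import *
print(delta([.5,.06,.38],down(86.7)))
E
```

```text
clock: 2.25
tool_pos: [0.3823, 0.2506, 0.3332]
tool_rot: [0.732, 0.682, 0.002, 0.001]
force: [-0.3, -0.3, -0.2]
grip_width: 1.002
(array([ 0.2, -0. , -0.8]), array([-18.18,  13.11,  -4.64]))
```

```bash
python3 -m handwheel '[[0,0,-1,-18.2,13.1,-4.6,1],[0,0,-1,-18.2,13.1,-4.6,1],[0,0,-1,-18.2,13.1,-4.6,1],[0,0,-1,-18.2,13.1,-4.6,1],[0,0,-1,-18.2,13.1,-4.6,1]]'
python3 - <<'E'
from h import *
w=camera('wrist');np.save('wrist.npy',w,allow_pickle=True);cv2.imwrite('pics/w1.png',cv2.resize(w['color'],(800,600),interpolation=cv2.INTER_CUBIC))
for l in['carton','nest','seat','toggle_pivot','toggle_tip']:
    r=tip_of('wrist',l)[:2];print(l,[(np.round(np.array(x['centre'])*[560,420],1),round(x['confidence'],2)) for x in r])
E
```

```text
clock: 2.88
tool_pos: [0.5006, 0.0618, 0.378]
tool_rot: [0.724, 0.69, 0.0, 0.001]
force: [-0.0, 0.5, -0.4]
grip_width: 0.996
carton [(array([249.5, 315.8]), 0.8)]
nest [(array([270.2, 102.6]), 0.94)]
seat [(array([289.2, 162.8]), 0.64), (array([430.6, 260.1]), 0.45)]
toggle_pivot []
toggle_tip []
```

View pics/w1.png

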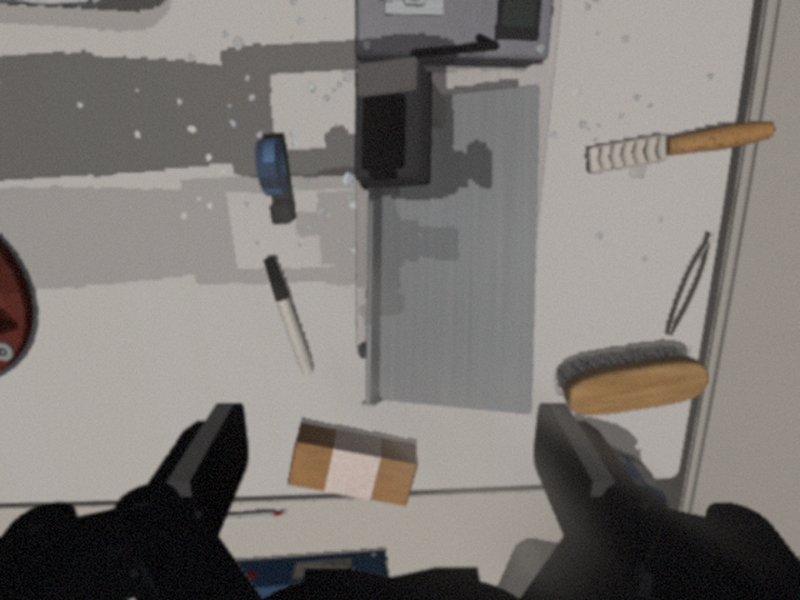

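Wrist view: plate spans (378..538, 85..412), head top is (357..432, 57..187), and the carton is at (352,465). I'll zoom in for exact corners.

Run:
```python
import cv2,numpy as np
w=np.load('wrist.npy',allow_pickle=True).item()['color'];t=cv2.imread('pics/top0.png')
# wrist 240..390 x 30..305 ; top 150..270 x 200..275
a=cv2.resize(w[30:300,240:390],None,fx=2.2,fy=2.2,interpolation=cv2.INTER_CUBIC)
b=cv2.resize(t[200:280,158:266],None,fx=4.3,fy=4.3,interpolation=cv2.INTER_CUBIC)
s=cv2.imread('pics/scene0.png');d=cv2.resize(s[170:230,195:280],None,fx=5.4,fy=4.1,interpolation=cv2.INTER_CUBIC)
im=np.zeros((596,800,3),np.uint8);im[:a.shape[0],:330]=a[:596];im[:344,332:332+464]=b;im[346:592,332:332+459]=d;cv2.imwrite('pics/comp.png',cv2.convertScaleAbs(im,alpha=1.5,beta=0));print(a.shape,b.shape,d.shape)
```

```text
(594, 330, 3) (344, 464, 3) (246, 459, 3)
```

View pics/comp.png

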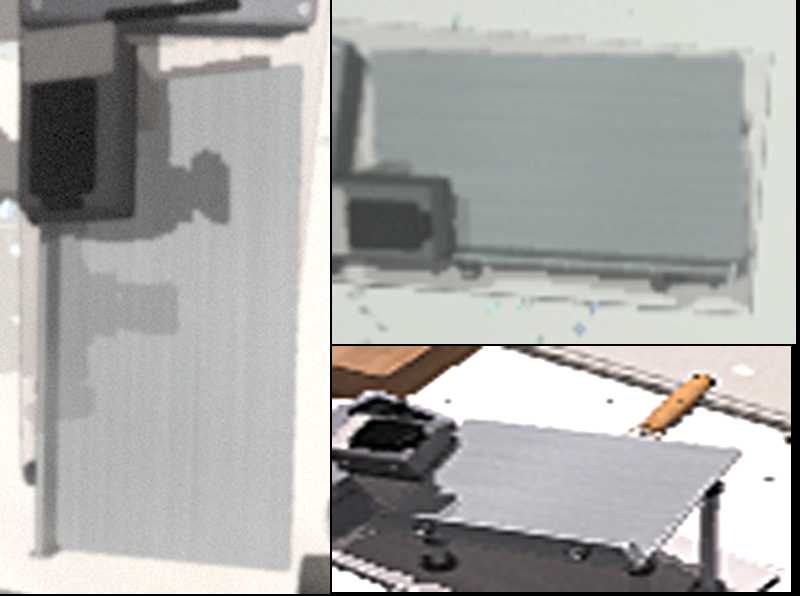

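```bash
cat > fit.py <<'E'
from h import *
from scipy.optimize import least_squares
np.set_printoptions(precision=4,suppress=True)
C={n:np.load(n+'.npy',allow_pickle=True).item() for n in('top','scene','wrist')}
W=lambda u,v:(240+u/2.2,30+v/2.2);T=lambda u,v:(158+(u-332)/4.3,200+v/4.3);S=lambda u,v:(195+(u-332)/5.4,170+(v-346)/4.1)
L=[('wrist',W(289,570),(220,130,0),1),('wrist',W(58,548),(220,0,0),1),('wrist',W(134,218),(45,59,94),1),('wrist',W(24,220),(45,9,94),1),('wrist',W(302,66),(0,130,0),2),
('top',T(742,55),(220,130,0),1),('top',T(735,262),(220,-2,22),1),('top',T(452,180),(45,59,94),1),('top',T(450,262),(45,9,94),1),
('scene',S(742,454),(220,130,0),1),('scene',S(630,543),(220,-2,22),1),('scene',S(460,425),(45,59,94),1.5),
('wrist',(270.2,102.6),(0,0,0),3),('top',(183.2,256.4),(0,0,0),3),('scene',(208.3,212),(0,0,0),3)]
def nest(p):
    yaw,a,b=p[3:]
    fx=np.array([np.sin(yaw),-np.cos(yaw),0]);fy=np.array([np.cos(yaw),np.sin(yaw),0]);z=np.array([0,0,1.])
    n=z-np.tan(a)*fx-np.tan(b)*fy;n/=np.linalg.norm(n)
    ex=fx*np.cos(a)+z*np.sin(a); ey=np.cross(n,ex);return np.array(p[:3]),np.c_[ex,ey,n]
def res(p,full=False):
    o,R=nest(p);r=[]
    for c,px,X,s in L:r.append((proj(C[c],o+R@(np.array(X)/1000))[0]-px)/s)
    if full:return np.array(r)
    return np.r_[np.ravel(r),(np.arccos(R[2,2])-np.radians(26))/np.radians(.5),(p[3]+np.radians(3.3))/np.radians(1)]
f=least_squares(res,[.4947,.125,.065,-.057,.3,.27],loss='soft_l1')
P=f.x
if __name__=='__main__':
    print(P[:3],np.degrees(P[3:]));print(np.c_[res(P,True),[l[3] for l in L]])
    o,R=nest(P);print(R,np.degrees(np.arccos(R[2,2])));J=f.jac;print('sd',np.sqrt(np.diag(np.linalg.inv(J.T@J))))
    np.savez('nest.npz',o=o,R=R)
    c=C['wrist'];q=np.array([(295,455),(289,484),(408,504),(416,440),(302,421)])/1.4286
    print('carton w bottom-edge pts',at_z(c,[q[1],q[2]],.04))
E
python3 fit.py
```

```text
[0.5021 0.1237 0.0493] [-4.165  16.8171 19.3407]
[[ 0.1287  0.1925  1.    ]
 [ 1.7039  0.2343  1.    ]
 [-2.9539 -1.4759  1.    ]
 [-0.49   -0.4646  1.    ]
 [ 0.1965 21.2222  2.    ]
 [ 1.7198 -0.4251  1.    ]
 [ 1.4066  0.8528  1.    ]
 [-4.3237 -0.5294  1.    ]
 [-3.1799 -1.1368  1.    ]
 [ 1.8427  0.6953  1.    ]
 [ 0.9315  1.8888  1.    ]
 [-1.5584 -1.1443  1.5   ]
 [ 0.592   1.9351  3.    ]
 [ 0.2345 -0.431   3.    ]
 [ 0.9042  0.836   3.    ]]
[[-0.0695  0.9521 -0.2977]
 [-0.9547  0.0231  0.2967]
 [ 0.2893  0.3049  0.9074]] 24.853193114051514
sd [0.0017 0.0022 0.005  0.007  0.0182 0.0214]
carton w bottom-edge pts [[ 0.3701 -0.2334  0.04  ]
 [ 0.5054 -0.2681  0.04  ]]
```

```bash
sed -i "s/W(134,218),(45,59,94),1/W(134,218),(45,59,50),1/; s/('wrist',W(24,220),(45,9,94),1),('wrist',W(302,66),(0,130,0),2),/('wrist',W(302,66),(-50,130,0),20),/; s/T(452,180),(45,59,94),1/T(455,178),(45,59,50),1/; s/T(450,262),(45,9,94),1/T(455,263),(45,9,50),1/; s/('scene',S(460,425),(45,59,94),1.5)/('scene',S(460,425),(45,59,94),3)/" fit.py; python3 fit.py
cat > ov.py <<'E'
from fit import *
o,R=nest(P);ims=[]
for n,(x0,x1,y0,y1),k in(('wrist',(235,395,20,300),2.1),('top',(150,270,195,285),3.8),('scene',(185,290,165,235),4.3)):
    c=C[n];im=cv2.resize(c['color'][y0:y1,x0:x1],None,fx=k,fy=k,interpolation=cv2.INTER_CUBIC)
    im=cv2.convertScaleAbs(im,alpha=1.4)
    for z,col,Q in((0,(0,255,0),[(0,0),(220,0),(220,130),(0,130)]),(22,(0,255,255),[(0,0),(220,0)]),(94,(0,0,255),[(-37,9),(45,9),(45,59),(-37,59)]),(50,(255,0,255),[(-37,9),(45,9),(45,59),(-37,59)])):
        X=np.array([o+R@(np.array([*q,z])/1000) for q in Q]);u=((proj(c,X)-[x0-.0,y0])*k).astype(int)
        cv2.polylines(im,[u],True,col,1)
    ims.append(im)
out=np.zeros((600,800,3),np.uint8);a,b,d=ims;out[:a.shape[0],:a.shape[1]]=a[:600];x=a.shape[1]+4;out[:b.shape[0],x:x+b.shape[1]]=b[:,:800-x];y=b.shape[0]+2;d=d[:600-y,:800-x];out[y:y+d.shape[0],x:x+d.shape[1]]=d
cv2.imwrite('pics/ov.png',out)
E
python3 ov.py
```

```text
[0.4962 0.1291 0.0584] [-3.0488 16.1547 21.4511]
[[-0.1004 -0.4539  1.    ]
 [ 0.0075 -0.1869  1.    ]
 [ 0.2673  2.332   1.    ]
 [-0.1055 -0.4928 20.    ]
 [-1.2839  0.0054  1.    ]
 [-0.1733  1.6458  1.    ]
 [-0.2727 -0.4933  1.    ]
 [ 0.9401 -2.4197  1.    ]
 [-0.4192 -2.007   1.    ]
 [-0.4853  0.4705  1.    ]
 [-1.742  -1.0292  3.    ]
 [-1.0596  0.6291  3.    ]
 [-0.6127  0.1357  3.    ]
 [ 0.1508  0.3106  3.    ]]
[[-0.0511  0.9395 -0.3388]
 [-0.9592  0.0483  0.2787]
 [ 0.2782  0.3392  0.8986]] 26.019690247122917
sd [0.0013 0.0017 0.0038 0.0063 0.02   0.0147]
carton w bottom-edge pts [[ 0.3701 -0.2334  0.04  ]
 [ 0.5054 -0.2681  0.04  ]]
```

View pics/ov.png

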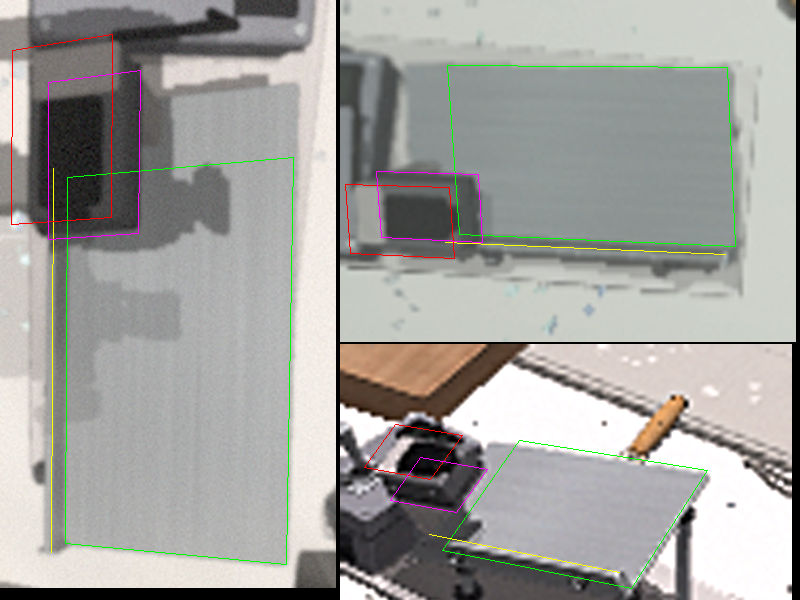

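Run:
```python
from h import *
print(delta([.444,-.224,.16],down(-15.3)))
```

```text
(array([ -0.,   0., 103.]), array([-29.13,  -4.25,  21.7 ]))
```

```bash
python3 -m handwheel '[[0,0,103,-29.1,-4.3,21.7,1],[0,0,103,-29.1,-4.3,21.7,1],[0,0,103,-29.1,-4.3,21.7,1],[0,0,103,-29.1,-4.3,21.7,1],[0,0,103,-29.1,-4.3,21.7,1],[0,0,103,-29.1,-4.3,21.7,1],[0,0,103,-29.1,-4.3,21.7,1],[0,0,103,-29.1,-4.3,21.7,1]]'
python3 - <<'E'
from h import *
print(delta([.444,-.224,.002],down(-15.3)))
E
```

```text
clock: 4.18
tool_pos: [0.4433, -0.2241, 0.1594]
tool_rot: [1.0, 0.011, -0.001, -0.001]
force: [-0.7, -0.6, -0.4]
grip_width: 0.997
(array([-0.1,  0.1, 16.6]), array([1.000e-01, 1.000e-02, 1.574e+01]))
```

```bash
python3 -m handwheel '[[0,0,10,0,0,2,1],[0,0,16.6,0,0,6,1],[0,0,16.6,0,0,10,1],[0,0,16.6,0,0,13,1],[0,0,16.6,0,0,15,1],[0,0,16.6,0,0,15.7,1],[0,0,16.6,0,0,15.7,1]]'
python3 - <<'E'
from h import *
print(delta([.444,-.224,.002],down(-15.3)))
w=camera('wrist');cv2.imwrite('pics/w2.png',w['color'])
E
```

```text
clock: 5.05
tool_pos: [0.4439, -0.2242, 0.0033]
tool_rot: [0.992, -0.13, -0.0, -0.0]
force: [-0.4, -0.4, 0.4]
grip_width: 0.995
(array([-0. ,  0. ,  0.4]), array([ 0.  , -0.02,  0.13]))
```

View pics/w2.png

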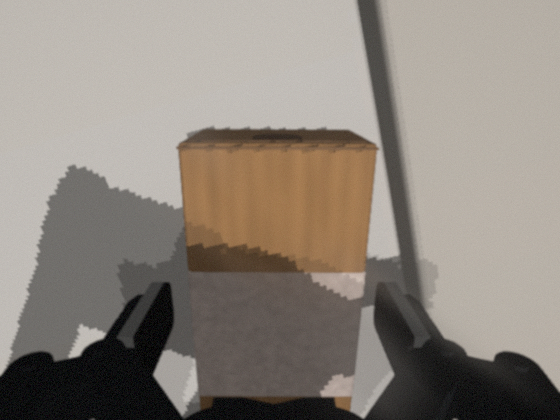

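The carton sits straight between the open fingers at (172..375, 290). I'll close and lift a little.

```bash
python3 -m handwheel '[[0,0,0,0,0,0,-1],[0,0,0,0,0,0,-1],[0,0,0,0,0,0,-1],[0,0,0,0,0,0,-1],[0,0,0,0,0,-2,-1],[0,0,0,0,0,-6,-1],[0,0,0,0,0,-12,-1]]'
python3 - <<'E'
from h import *
s=get_state();print(s['tool_pos'],s['force'],s['grip_width'])
d=np.load('nest.npz');o,R=d['o'],d['R']
# tool: y = nest y, z=-n, x = y cross z
Rt=Ro.from_matrix(np.c_[np.cross(R[:,1],-R[:,2]),R[:,1],-R[:,2]])
for q in((.14,.075,.12),(.14,.075,.02),(.14,.075,.0)): 
    p=o+R@np.array(q);print(p,delta(p,Rt))
w=camera('wrist');cv2.imwrite('pics/w3.png',w['color']);np.save('w3.npy',w,allow_pickle=True)
E
```

```text
clock: 5.98
tool_pos: [0.441, -0.2229, 0.1214]
tool_rot: [0.991, -0.131, -0.003, -0.002]
force: [0.9, -0.7, -3.1]
grip_width: 0.692
[ 0.44097356 -0.22294885  0.12137611] [ 0.89893297 -0.66069527 -3.10739781] 0.6920491087288242
[0.51883481 0.03189983 0.23060563] (array([ -29.7,    6.9, -102.8]), array([  0.84, -26.66, -10.86]))
[0.55271029 0.00402774 0.1407413 ] (array([ -29.7,    6.9, -102.8]), array([  4.9 , -24.82,  -1.91]))
[ 0.55948538 -0.00154668  0.12276843] (array([ -29.7,    6.9, -102.8]), array([  5.71, -24.45,  -0.12]))
```

View pics/w3.png

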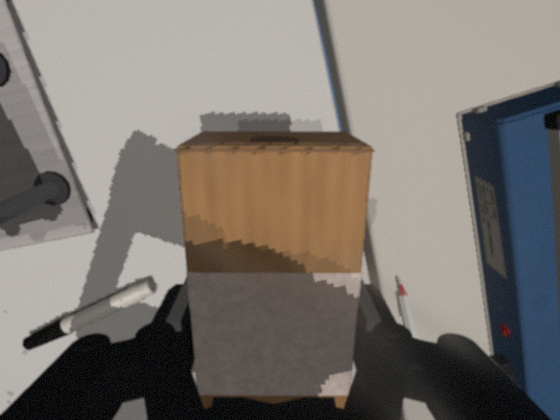

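```bash
python3 - <<'E'
from h import *
d=np.load('nest.npz');o,R=d['o'],d['R']
Rt=Ro.from_matrix(np.c_[np.cross(R[:,1],-R[:,2]),R[:,1],-R[:,2]])
print(delta([.50,.0,.29],Rt),delta([.45,-.2,.25],Rt))
E
python3 -m handwheel '[[-2,0,-10,0,0,-6,-1],[-5,1,-20,0,0,-12,-1],[-9,2,-31,1,-4,-16,-1],[-12,3,-41,1,-8,-17,-1],[-15,3.5,-51,0.5,-13,-17,-1],[-18,4,-62,0,-18,-17,-1],[-21,5,-72,-0.2,-23,-17,-1],[-24,5.5,-82,-0.2,-23,-17,-1]]'
python3 - <<'E'
from h import *
d=np.load('nest.npz');o,R=d['o'],d['R']
Rt=Ro.from_matrix(np.c_[np.cross(R[:,1],-R[:,2]),R[:,1],-R[:,2]])
for q in((.14,.075,.12),(.14,.075,.03),(.14,.075,.015)): 
    p=o+R@np.array(q);print(p,delta(p,Rt))
E
```

```text
(array([ -28.6,    6.6, -103. ]), array([ -0.61, -23.24, -15.92])) (array([ -28.6,    6.6, -103. ]), array([ -0.31,  -2.64, -11.85]))
clock: 7.02
tool_pos: [0.5009, 0.0016, 0.2916]
tool_rot: [0.812, 0.551, 0.018, 0.193]
force: [-0.6, 0.1, -2.1]
grip_width: 0.696
[0.51883481 0.03189983 0.23060563] (array([ -5.6,   1.7, -20.7]), array([ 4.54, -1.41,  5.19]))
[0.54932274 0.00681495 0.14972773] (array([ -5.6,   1.7, -20.7]), array([ 4.96, -0.59, 14.14]))
[0.55440406 0.00263413 0.13624808] (array([ -5.6,   1.7, -20.7]), array([ 5.03, -0.46, 15.63]))
```

```bash
python3 -m handwheel '[[-3,1,-10,2,-0.7,2,-1],[-5.6,1.7,-20.7,4.5,-1.4,5.2,-1],[-5.6,1.7,-20.7,4.5,-1.4,5.2,-1],[-5.6,1.7,-20.7,4.7,-1.1,8,-1],[-5.6,1.7,-20.7,4.8,-0.9,11,-1],[-5.6,1.7,-20.7,4.9,-0.7,13,-1],[-5.6,1.7,-20.7,5,-0.6,14.1,-1],[-5.6,1.7,-20.7,5,-0.6,14.1,-1]]'
cat > lk.py <<'E'
from h import *
d=np.load('nest.npz');o,R=d['o'],d['R']
Rt=Ro.from_matrix(np.c_[np.cross(R[:,1],-R[:,2]),R[:,1],-R[:,2]])
s=get_state();print('nest tcp mm',R.T@(s['tool_pos']-o)*1000,'f nest',R.T@s['force'],s['force'])
p=o+R@np.array([.14,.075,.003]);print(delta(p,Rt))
E
python3 lk.py
python3 - <<'E'
from h import *
ims=[]
for n in('scene','top','wrist'):
    c=camera(n);np.save(n+'1.npy',c,allow_pickle=True)
    im=c['color']; ims.append(im)
a=cv2.resize(ims[0][150:240,170:290],(533,400),interpolation=cv2.INTER_CUBIC);b=cv2.resize(ims[2],(266,200))
t=cv2.resize(ims[1][190:290,120:270],(266,200),interpolation=cv2.INTER_CUBIC)
cv2.imwrite('pics/hold.png',np.hstack([a,np.vstack([b,t])]))
E
```

```text
clock: 8.02
tool_pos: [0.5502, 0.0026, 0.1518]
tool_rot: [0.694, 0.684, 0.021, 0.225]
force: [-1.2, 0.3, -3.0]
grip_width: 0.692
nest tcp mm [144.59972987  76.31910798  30.33785901] f nest [-1.12084197 -2.15253261 -2.23193471] [-1.20893834  0.34891107 -3.04761301]
(array([-0.1,  0.2, -0.7]), array([ 0.47, -0.13,  2.73]))
```

View pics/hold.png

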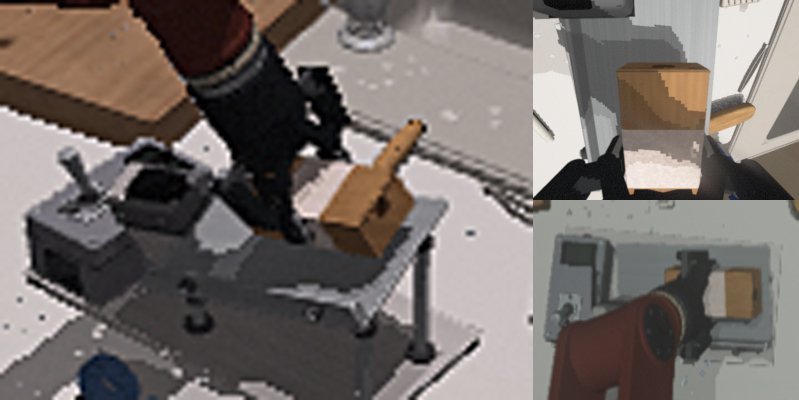

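The carton is parallel to the plate and clear of the head. I'll lower it in small steps.

```bash
python3 -m handwheel '[[0,0,-0.7,0.2,0,1,-1],[0,0,-0.7,0.2,0,1.8,-1],[0,0,-0.7,0.2,0,2.0,-1],[0,0,-0.7,0.2,0,2.2,-1],[0,0,-0.7,0.2,0,2.2,-1]]'; python3 lk.py
python3 -m handwheel '[[0,0,0,0,0,0.2,-1],[0,0,0,0,0,0.2,-1]]'; python3 lk.py
```

```text
clock: 8.8
tool_pos: [0.5579, -0.0013, 0.1315]
tool_rot: [0.689, 0.689, 0.02, 0.225]
force: [-0.2, -0.3, -2.5]
grip_width: 0.691
nest tcp mm [142.23381723  76.45339581   8.48073078] f nest [-0.36357183 -1.02718484 -2.24451702] [-0.1861124  -0.32653082 -2.4665542 ]
(array([-0. ,  0.2,  0.1]), array([ 0.23, -0.14,  0.55]))
clock: 9.05
tool_pos: [0.559, -0.0017, 0.1312]
tool_rot: [0.689, 0.688, 0.021, 0.226]
force: [-3.1, 3.3, 3.7]
grip_width: 0.692
nest tcp mm [142.47455405  77.40898881   7.68885899] f nest [-2.00298515 -1.51960569  5.27288348] [-3.11153975  3.317371    3.66576339]
(array([0. , 0.2, 0.1]), array([ 0.25, -0.24,  0.47]))
```

```bash
python3 -m handwheel '[[0,0,0,0,0,0.1,-1],[0,0,0,0,0,0.1,-1],[0,0,0,0,0,0.1,1],[0,0,0,0,0,-0.3,1],[0,0,0,0,0,-5,1],[0,0,0,0,0,-11,1],[0,0,0,0,0,-14,1],[0,0,0,0,0,-14,1]]'
cat > chk.py <<'E'
from h import *
import sys
ims=[]
for n in('scene','top','wrist'):
    c=camera(n);np.save(n+sys.argv[1]+'.npy',c,allow_pickle=True); ims.append(c['color'])
    for l in('carton','seat'):
        print(n,l,[(np.round(np.array(x['centre'])*[560,420],1),round(x['confidence'],2)) for x in tip_of(n,l)[:1]])
a=cv2.resize(ims[0][150:240,170:290],(400,300),interpolation=cv2.INTER_CUBIC);b=cv2.resize(ims[2],(400,300))
t=cv2.resize(ims[1][190:290,120:253],(400,300),interpolation=cv2.INTER_CUBIC)
cv2.imwrite(f'pics/chk{sys.argv[1]}.png',np.vstack([np.hstack([a,b]),np.hstack([t,cv2.resize(ims[2][0:210,140:420],(400,300))])]))
E
python3 chk.py 2;python3 lk.py
```

```text
clock: 10.05
tool_pos: [0.5132, 0.0385, 0.2596]
tool_rot: [0.688, 0.688, 0.024, 0.228]
force: [0.4, 0.1, -0.7]
grip_width: 1.001
scene carton [(array([225.8, 211.6]), 0.77)]
scene seat [(array([226. , 211.6]), 0.63)]
top carton [(array([204.7, 247.3]), 0.9)]
top seat [(array([205.7, 245.4]), 0.68)]
wrist carton [(array([218.8, 107.2]), 0.71)]
wrist seat []
nest tcp mm [141.70390063  75.71080954 145.39142598] f nest [-0.49235059 -0.01591276  0.81032735] [-0.26429994  0.69732621  0.58581092]
(array([-0.2,  0.2,  0.1]), array([ 0.22, -0.03, 14.24]))
```

View pics/chk2.png

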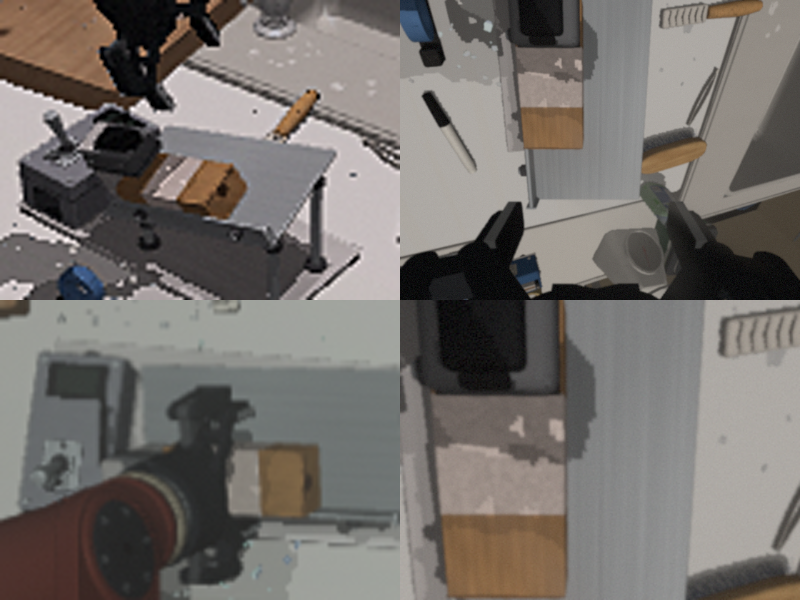

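Run:
```python
from h import *
np.set_printoptions(precision=4,suppress=True)
d=np.load('nest.npz');o,R=d['o'],d['R']
w=np.load('wrist2.npy',allow_pickle=True).item();t=np.load('top2.npy',allow_pickle=True).item();s=np.load('scene2.npy',allow_pickle=True).item()
N=lambda x,y,z:o+R@(np.array([x,y,z])/1000)
print('wrist end edge pred',proj(w,[N(140,0,40),N(140,60,40),N(70,0,40),N(70,60,40)]),'meas (172,207)-(255,207)')
camera('top');a=tip_of('top','toggle_pivot');b=tip_of('top','toggle_tip');camera('scene');c=tip_of('scene','toggle_pivot');e=tip_of('scene','toggle_tip')
for n,cam,r,z in(('top piv',t,a,.085),('top tip',t,b,.143),('sc piv',s,c,.085),('sc tip',s,e,.143)):
    for x in r[:2]:
        px=np.array(x['centre'])*[560,420];print(n,px,x['confidence'],at_z(cam,[px],z))
print('earlier piv top',at_z(t,[(139.4,242.2)],.085),'scene',at_z(s,[(191.2,193.7)],.085))
yaw=np.radians(-3.2);X=np.array([np.cos(yaw),np.sin(yaw),0])
print(get_state()['clock'])
```

```text
wrist end edge pred [[172.1328 207.7206]
 [253.536  207.8908]
 [162.7723 109.2279]
 [251.7569 109.0358]] meas (172,207)-(255,207)
top piv [141.68  243.012] 0.68 [[0.5311 0.2393 0.085 ]]
top tip [204.624 234.318] 0.65 [[0.5501 0.0525 0.143 ]]
top tip [130.48  246.792] 0.41 [[0.5131 0.2529 0.143 ]]
sc piv [188.216 195.72 ] 0.83 [[0.5098 0.2392 0.085 ]]
sc tip [184.52  183.582] 0.62 [[0.5037 0.2455 0.143 ]]
sc tip [251.384 191.52 ] 0.16 [[0.6053 0.0081 0.143 ]]
earlier piv top [[0.5334 0.246  0.085 ]] scene [[0.5264 0.2384 0.085 ]]
10.8
```

The carton's end edge matches the home prediction to within 2 px. Next is the toggle.

Run:
```python
from h import *
print(delta([.435,.251,.25],down(86.8)))
```

```text
(array([20.5, 16.2,  3.1]), array([20.2 , -6.29, -8.1 ]))
```

```bash
python3 -m handwheel '[[6,5,1,2,-1,-3,-1],[13,10,2,7,-2.5,-6,-1],[20.5,16.2,3.1,13,-4.5,-8.1,-1],[20.5,16.2,3.1,18,-6,-8.1,-1],[20.5,16.2,3.1,20.2,-6.3,-8.1,-1],[20.5,16.2,3.1,20.2,-6.3,-8.1,-1]]'
python3 - <<'E'
from h import *
for p in([.435,.251,.122],[.48,.248,.122],[.512,.247,.122],[.525,.246,.122]):print(delta(p,down(86.8)))
E
```

```text
clock: 11.55
tool_pos: [0.4341, 0.2519, 0.2491]
tool_rot: [0.725, 0.688, -0.0, -0.0]
force: [0.5, -0.4, -0.1]
grip_width: -0.002
(array([-0.1,  0. ,  0.2]), array([-0.08,  0.11, 12.71]))
(array([-0.1,  0. ,  0.2]), array([-0.14,  4.61, 12.71]))
(array([-0.1,  0. ,  0.2]), array([-0.07,  7.82, 12.7 ]))
(array([-0.1,  0. ,  0.2]), array([-0.1 ,  9.12, 12.7 ]))
```

```bash
python3 -m handwheel '[[0,0,0,-0.1,0.1,5,-1],[0,0,0,-0.1,0.1,10,-1],[0,0,0,-0.1,0.1,12.7,-1],[0,0,0,-0.1,2.5,12.7,-1],[0,0,0,-0.1,4.6,12.7,-1],[0,0,0,-0.1,5.6,12.7,-1],[0,0,0,-0.1,6.6,12.7,-1]]'
python3 -m handwheel '[[0,0,0,0,0.6,0,-1],[0,0,0,0,1.2,0,-1],[0,0,0,0,1.8,0,-1],[0,0,0,0,1.8,0,-1]]'
python3 - <<'E'
from h import *
c=camera('scene')['color']
for l in('toggle_tip','toggle_pivot'):print(l,[(np.array(x['centre'])*[560,420],x['confidence']) for x in tip_of('scene',l)[:2]])
w=camera('wrist')['color']
cv2.imwrite('pics/tog.png',np.hstack([cv2.resize(c[150:240,160:260],(444,400),interpolation=cv2.INTER_CUBIC),cv2.resize(w[:,140:420],(266,400))]))
E
```

```text
clock: 12.42
tool_pos: [0.5009, 0.2458, 0.1234]
tool_rot: [0.727, 0.687, 0.0, -0.0]
force: [-1.2, -0.2, 0.3]
grip_width: 0.002
clock: 12.92
tool_pos: [0.5192, 0.2455, 0.1231]
tool_rot: [0.726, 0.687, 0.001, 0.0]
force: [-0.0, 0.7, 0.3]
grip_width: 0.0
toggle_tip [(array([191.8  , 179.382]), 0.54)]
toggle_pivot [(array([189.112, 194.292]), 0.92)]
```

View pics/tog.png

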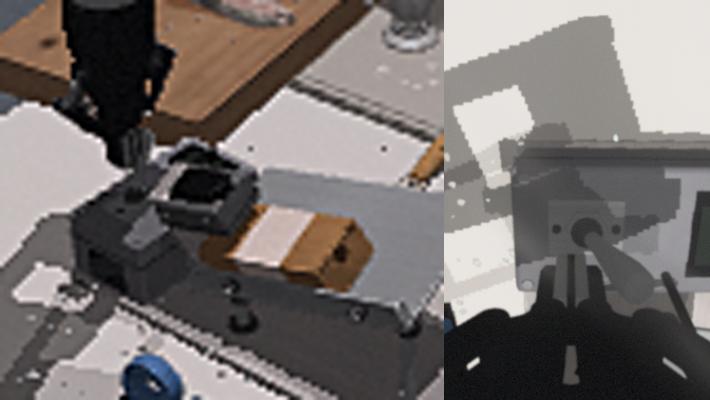

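The lever now leans away from the robot (wrist panel: root (585,235), tip (635,285)). I'll back off, go up, and check.

```bash
python3 -m handwheel '[[0,0,0,0,-2,0,-1],[0,0,0,0,-6,0,-1],[0,0,0,0,-8,-3,-1],[0,0,0,0,-8,-9,-1],[0,0,0,0,-10,-14,-1],[0,0,0,0,-14,-16,-1],[0,0,0,0,-14,-16,-1],[0,0,0,0,-14,-16,-1]]'
python3 - <<'E'
from h import *
np.set_printoptions(precision=4,suppress=True)
d=np.load('nest.npz');o,R=d['o'],d['R']
ims=[]
for n in('scene','wrist','top'):
    c=camera(n);ims.append(c['color'])
    for l in('toggle_tip','toggle_pivot','carton'):
        for x in tip_of(n,l)[:1]:
            px=np.array(x['centre'])*[560,420];print(n,l,px,round(x['confidence'],2),at_z(c,[px],{'toggle_tip':.143,'toggle_pivot':.085,'carton':.08}[l]))
    print(n,'home carton pred',proj(c,[o+R@np.array(q) for q in((.07,.03,0),(.14,0,.04),(.14,.06,.04))]))
cv2.imwrite('pics/end.png',np.hstack([cv2.resize(ims[0][150:240,160:280],(400,300),interpolation=cv2.INTER_CUBIC),cv2.resize(ims[2][190:290,120:253],(400,300),interpolation=cv2.INTER_CUBIC)]))
s=get_state();print(s['clock'],s['force'],s['dq'])
E
```

```text
clock: 14.12
tool_pos: [0.3788, 0.2529, 0.2824]
tool_rot: [0.726, 0.687, 0.0, 0.0]
force: [0.9, -0.2, -0.1]
grip_width: 0.0
scene toggle_tip [193.2   180.684] 0.49 [[0.5371 0.2313 0.143 ]]
scene toggle_pivot [189.392 192.108] 0.8 [[0.5304 0.2511 0.085 ]]
scene carton [225.008 210.084] 0.91 [[0.5233 0.0716 0.08  ]]
scene home carton pred [[226.2672 209.4947]
 [230.8724 211.537 ]
 [239.4614 198.8685]]
wrist toggle_tip [479.472 193.2  ] 0.95 [[0.5495 0.247  0.143 ]]
wrist toggle_pivot [421.4   175.602] 0.9 [[0.5235 0.2497 0.085 ]]
wrist carton [425.6   177.702] 0.75 [[0.53  0.246 0.08 ]]
wrist home carton pred [[406.842  335.3072]
 [375.6131 408.1487]
 [435.6219 419.5801]]
top toggle_tip [203.504 236.712] 0.74 [[0.5435 0.0553 0.143 ]]
top toggle_pivot [139.216 244.02 ] 0.81 [[0.5282 0.2462 0.085 ]]
top carton [202.104 245.112] 0.72 [[0.5283 0.0674 0.08  ]]
top home carton pred [[202.9997 247.4131]
 [221.3052 262.4066]
 [220.1118 240.6883]]
14.725 [ 0.1296 -0.279   0.2192] [ 0.0018 -0.0037  0.0007  0.001  -0.0018  0.0004]
```

View pics/end.png

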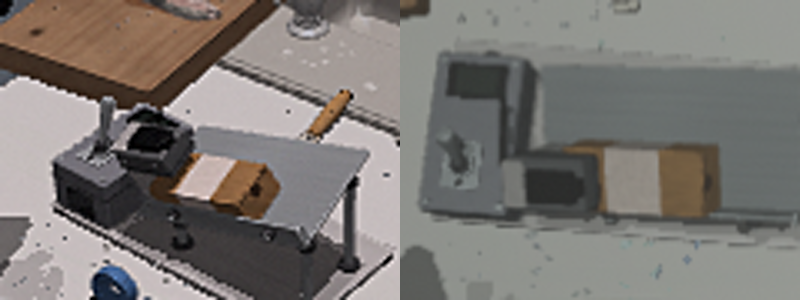

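The picture shows the lever leaning back (tip at (105,103)) and the carton seated at (655,180) in the corner under the head.

```bash
python3 -c "
from plant import *
print(close_job())"
```

```text
the job is handed in; nothing more can be done
None
```

The carton is in the corner of the two fences with its end under the print head, the toggle is on, and I handed the job in at about 15 s of the 54 s. No verdict was given.

**What I did:** I found the nest by fitting its pose to all three cameras, then picked the carton up across its width. I lowered it parallel to the plate at about x 142, y 77 mm until the force showed contact. Then I let go, lifted clear, and flipped the toggle with the closed fingers before backing away.

**Last checks:**
- **Carton:** before the toggle was flipped, its end edge in the wrist picture was within about 2 px of the predicted home position. Afterwards the scene view agreed to about 1 px and the top view to about 2.5 px.
- **Toggle:** the wrist view puts the tip at about x 0.55 m; it was at about 0.51 m before. The lever stayed leaning back after I withdrew.
- **Arm:** it was still and clear of everything, with an outside force under 0.5 N. I saw no sign of touching the print head.

**Disagreements:**
- The plate was about 4 mm higher at contact than my fit predicted.
- The outline of the print head's top fitted its stated size poorly, by about 9 mm at the front.
- Two network reports were wrong and I ignored them: "toggle_tip" in the top view and "carton" in the last wrist view.
- I did not re-measure the bystander objects at the end.

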